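# Fit the bench magnifier and hold the clamp ball under its lens

### The arm

A 6-joint arm with a two-finger parallel gripper is mounted at the origin on the work surface. World frame = base frame: x ahead of the robot, y to its left, z up, the work surface at z = 0. Lengths are in m, angles in rad, forces in N, time in s.
With the tool pointing down it reaches from about 0.375 to 0.9 m from the base axis. Payload 3.1 kg.
Tool frame: the origin (TCP) lies midway between the tips of the shut fingers; the grasp point (between the pads) lies 19 mm behind it; z points along the fingers, y is the line along which they close (so a half turn about z gives the same grasp; the last joint's range is limited). The gripper opens to 85 mm and grips with 20 to 120 N. Pads are 22 mm wide; open, the fingers measure 114 mm over their backs; the gripper's body (76 mm by 85 mm) begins 54 mm behind the grasp point. The pads swing forward as they close: fully open they stand 13 mm farther back than shut.
Start: joints at [-1.419, 0.527, 1.433, -0, 1.181, -0.178], TCP at [0.202, -0.591, 0.231] pointing down, gripper open.
Joint ranges: [-3.08, 3.08], [-0.75, 2.2], [0.22, 2.44], [-1.43, 4.57], [0, 2.65], [-2.85, 2.85]. Speed limits (rad/s): [2.79, 2.79, 3.14, 3.14, 3.14, 3.14].

### API

Orientations are given as a unit quaternion [x, y, z, w].
In Python, from station import manip gives the robot as it stands.
- The arm moves only by the tool drive_tool, never from a script. Its argument "motion" is a list that holds one entry, the list of rows, each a list of 5 numbers: the finger opening in mm, from 0 to 85.4, then the shift along the tool's x, y, z in units of 30 mm (1.0 is 30 mm), then the turn about the tool's z in units of 8 degrees (1.0 is 8 degrees). In form: [[[fingers, x, y, z, yaw], ...]]. A call has 1 to 10 rows; each row is the pose to reach, as a shift and turn from the pose commanded when the call began, along the tool's axes at that moment; what a row does not reach only later rows make up. A row lasts 1/10 s, in which the tool goes at most 50 mm and 8.59 degrees, less where a joint would pass 70% of its speed; a pose out of reach is approached as far as the arm can. A call with a gripper value outside its range is refused whole. The fingers move at their own pace and stop on an object; "squeeze" is the grip in N (left out, the last holds). Time passes only in rows, so rows that repeat a pose let the fingers close. It gives the time, the measured TCP pose, the force, the opening and the grip force at its end, in the units of the state.
- manip.sense(): the state, without advancing time (a new reading comes with each control period).
- manip.snapshot(name): name is "side" or "top"; returns the picture (384x512x3 uint8, red, green, blue); there is no depth.
- manip.camera_model(name): a dict with "fov_y" (degrees; the focal length in pixels is half the picture's height over the tangent of half this angle, whatever the lens; pixels are square), "cx", "cy" (the principal point, pixels), "origin" and "orientation" of the camera in the world. Camera axes: x right, y up, looking along -z (the intrinsics and any distortion apply to the point x, -y, -z); pixel columns grow to the right and rows downward; lengths in m; the calibration is good to about 2 mm. A picture is of the moment at which its call begins. camera_model takes no time and is no camera call.
- manip.sign_off(): hands the job in; it is judged then, once.
The state is a dict: "t": time; "q": joint angles; "qd": joint speeds; "tau": joint torques, N m; "tcp_pos": TCP position; "tool_rot": TCP orientation; "force": force on the tool from outside, world axes, zero at the start; "ft_torque": the same for the moment, N m; "finger_gap": opening from 0.0 (shut) to 1.0 (fully open); "gripper_force": force on a finger pad.
Only numpy, scipy, OpenCV 4.12 (cv2) and the standard library are available. Lean on these libraries where they do the work, as an engineer would, in place of code of your own. Each camera call takes 0.05 s, during which the arm holds its last target. There are 200 camera calls.

### The job

Inspect the polished ball of the microtome's specimen clamp. First set up the bench magnifier: lower its square-bored hub onto the square shaft of the stand until it sits fully home on the collar, with the lens out over the foot of the stand, and let go of it. Then pick up the tray by its green grip, keeping the loose ball in its cup all the way and never touching the ball, bring the ball centrally under the lens about 80 mm below it, and finish while holding the tray there, still and level, clear of the stand and the magnifier, with everything else left in its place.

Things in the scene. Friction and masses are not known exactly. Their poses are not given: they have to be found in the camera images.
- stand: Fixed stand. White foot 230 x 110 x 16 mm, from 60 mm behind to 170 mm ahead (+x) of a grey pillar 32 mm across; on it a black collar 56 x 56 x 14 mm, top 190 mm above the bench; on that a steel shaft 18 x 18 mm, sides along x and y, 40 mm tall, top 6 mm tapered. Origin on the bench on the pillar's axis; +x points along the foot to where the lens belongs (black disc), z up.
- stand_seat (a point): Centre of the collar's upper face, 190 mm above the bench, at the foot of the square shaft: the magnifier's hub comes to rest here. Axes as the stand.
- magnifier: Loose magnifier, about 260 g, lying flat. Blue hub 38 x 38 mm, 56 mm tall, black flange 56 x 56 x 8 mm at its bottom; square bore 19.6 mm right through. An arm (2 to 12 mm up) leads in +x to the lens. Centre of mass 24 mm from the hub's axis. Grip the hub's sides from above, across y. Origin on the bore's axis at the underside, z up; fitted, it lies at stand_seat with +x along the stand's +x.
- lens (a point): Centre of the lens at its underside, level with the hub's underside and 125 mm from the hub's axis in the magnifier's +x; 190 mm above the bench when fitted. Black round bezel 84 mm across, 14 mm thick, its underside level with this point.
- tray: Loose inspection tray, 100 g. Aluminium pan 100 x 80 x 10 mm with a low black cup at its middle, and at the end of a short bar a green upright grip 60 mm long (x), 16 mm thick (y), 42 mm tall from the bench, centred 130 mm from the pan's middle in -x. Lift it by the grip from above, fingers across y. Origin at the underside under the pan's middle; +x from grip to pan, z up.
- tray_pocket (a point): Where the ball's centre lies in the cup: above the pan's middle, 15 mm above the tray's underside. The cup is 15 mm in inner diameter and only 1.6 mm deep, so the ball has about 1.5 mm of play each way, and rolls out if the tray is tipped by some 30 degrees or stopped with a jerk.
- tray_grip (a point): Middle of the top of the tray's green grip, 130 mm from the pan's middle in the tray's local -x and 42 mm above its underside.
- ball_center (a point): Centre of the polished steel ball, 20 mm in diameter, 33 g, loose in the cup of the tray; it must not be touched by the gripper.
- slide_box: Bystander: blue slide box 85 x 100 x 30 mm with a white band. Origin at the middle of its underside.
- stain_jar: Bystander: round glass staining jar, 72 mm in diameter, 80 mm tall, with a white lid. Origin at the middle of its underside.
- specimen_clamp: Bystander: black and steel specimen clamp, 50 x 60 mm, 36 mm tall. Origin at the middle of its underside.
Not all that is in view belongs to the job. What is shaped like the tray but red is not meant. Leave any orange look-alike of the magnifier alone.

How it is judged:
On the way, in this order (a step that is already met when the one before it is completed fails the run):
1. the magnifier sits fully home on the stand's square shaft, its lens over the foot, and is let go (horizontal distance between magnifier and stand_seat below 0.004 m and z of magnifier in the frame of stand_seat between -0.004 and 0.004 m and x of lens in the frame of stand above 0.115 m and angle between magnifier's own z axis and vertical below 0.06 rad and contact force between each of the arm, the fingers and magnifier below 0.1 N), for 0.3 s.
2. the tray is lifted clear of the bench with the ball in its cup (height (world z) of tray_pocket above 0.045 m and height (world z) of tray_grip above 0.065 m and distance between ball_center and tray_pocket below 0.008 m and contact force between the fingers and tray above 0.5 N), for 0.2 s.
At the end, for the whole second after the job is handed in: Magnifier home on the shaft (4 mm, 0.06 rad), lens over the foot, untouched; tray held by the gripper alone, still, level to 0.10 rad; ball in its cup, within 20 mm sideways of the lens centre and 60 to 100 mm below it; bystanders within 30 mm of their places (horizontal distance between ball_center and lens below 0.02 m and height (world z) of ball_center between 0.09 and 0.13 m and distance between ball_center and tray_pocket below 0.008 m and angle between tray's own z axis and vertical below 0.1 rad and linear speed of tray below 0.02 m/s and angular speed of tray below 0.15 rad/s and contact force between the fingers and tray above 0.5 N and contact force between tray and stand below 0.05 N and contact force between tray and magnifier below 0.05 N and contact force between each of the arm, the fingers and magnifier below 0.1 N and horizontal distance between magnifier and stand_seat below 0.004 m and z of magnifier in the frame of stand_seat below 0.004 m and x of lens in the frame of stand above 0.115 m and angle between magnifier's own z axis and vertical below 0.06 rad and distance of each of slide_box, stain_jar, specimen_clamp from where it was at the start of the episode below 0.03 m); the arm keeps its last pose, push and grip.
It fails at once if the ball leaves its cup (distance between ball_center and tray_pocket above 0.009 m).
It fails at once if the gripper touches the ball (contact force between any of the fingers, the arm and ball above 0.05 N).
It fails at once if the magnifier is let go before it is lowered home (height (world z) of magnifier above 0.202 m and contact force between the fingers and magnifier below 0.02 N).
It fails at once if a bystander is pushed away (distance of any of slide_box, stain_jar, specimen_clamp from where it was at the start of the episode above 0.03 m).
It also fails if it takes over 72 s, if anything falls off the work surface, if the arm or the gripper's body presses on something with over 40 N, if the wrist force passes 120 N, or if a joint passes its speed limit or range.

## Working session

There is one attempt and no reset: what is moved stays moved. The work goes in short steps, Python scripts to look and compute and a tool call to move; the robot and the scene stay as the last step left them, time stands still between calls to the robot, and variables do not carry over. Pictures are saved under pics/ and viewed, at most 10 in all, crops included, and the job is handed in when it is done.

Besides the shell and the picture viewer there is one more tool, called after "Request:" in YAML: its name, and indented under it one key for each argument. drive_tool: Moves the arm, as the interface text tells. Its arguments: {"type":"object","properties":{"motion":{"type":"array","items":{"type":"array","items":{"type":"array","items":{"type":"number"}}}},"squeeze":{"type":"number"}},"required":["motion"]}

```bash
mkdir -p pics; python3 - <<'E'
from station import manip
import cv2
for n in("side","top"):
    cv2.imwrite(f"pics/{n}0.png",manip.snapshot(n)[:,:,::-1]); print(n,manip.camera_model(n))
s=manip.sense();print(s["t"],s["tcp_pos"],s["tool_rot"],s["finger_gap"])
E
```

```text
side {'fov_y': 42.94078825133855, 'cx': 259.20129312823735, 'cy': 190.76802214890665, 'origin': array([ 0.31577545, -1.31391848,  1.06214115]), 'orientation': array([ 0.45412357, -0.04491104, -0.0996989 ,  0.88420298])}
top {'fov_y': 57.38397617493107, 'cx': 258.20542002926055, 'cy': 199.81703380878912, 'origin': array([ 0.42345368, -0.04019033,  1.13802153]), 'orientation': array([-0.05102315,  0.05150257,  0.70823648, -0.70224298])}
0.1 [ 0.20232231 -0.59067139  0.23044798] [ 9.86433443e-01  1.64158846e-01  7.82415308e-06 -9.67777216e-04] 0.9969524466714543
```

View pics/top0.png

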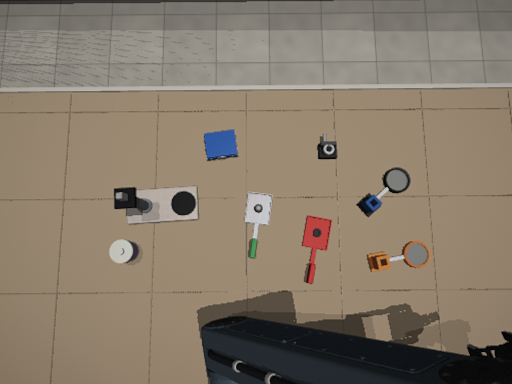

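View pics/side0.png

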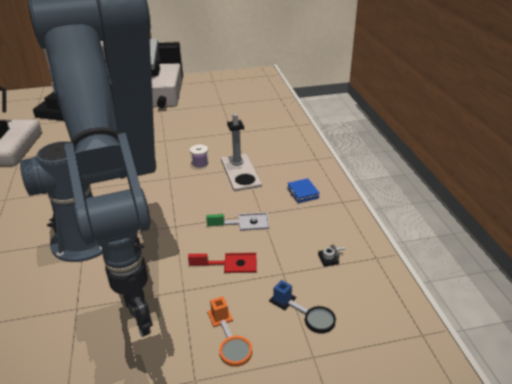

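The top view shows the stand shaft near (125,197), disc (183,203), tray pan (258,208), green grip (253,248), blue hub (371,204) and lens (397,181). The orange and red decoys are to its lower left. The side view shows the blue hub at (284,292), lens (320,319), shaft (236,120) and disc (245,180).

```bash
cat > h.py <<'E'
import numpy as np, cv2
from scipy.spatial.transform import Rotation as R
from station import manip
def cam(n):
    c=manip.camera_model(n); f=192/np.tan(np.radians(c["fov_y"]/2))
    return f,c["cx"],c["cy"],np.array(c["origin"]),R.from_quat(c["orientation"]).as_matrix()
def ray(n,p):
    f,cx,cy,o,M=cam(n); d=M@np.array([(p[0]-cx)/f,-(p[1]-cy)/f,-1]); return o,d
def onz(n,p,z):
    o,d=ray(n,p); return o+d*(z-o[2])/d[2]
def proj(n,P):
    f,cx,cy,o,M=cam(n); v=M.T@(np.array(P)-o); return np.array([cx-f*v[0]/v[2],cy+f*v[1]/v[2]])
def tri(a,b):
    (o1,d1),(o2,d2)=ray("top",a),ray("side",b)
    s=np.linalg.lstsq(np.c_[d1,-d2],o2-o1,rcond=None)[0]
    p,q=o1+s[0]*d1,o2+s[1]*d2; return (p+q)/2,np.linalg.norm(p-q)
def blobs(img,lo,hi,amin=15,box=None):
    h=cv2.cvtColor(img,cv2.COLOR_RGB2HSV); m=cv2.inRange(h,lo,hi)
    if box: k=np.zeros_like(m);x0,y0,x1,y1=box;k[y0:y1,x0:x1]=1;m=m*k
    n,l,s,c=cv2.connectedComponentsWithStats(m)
    return [(s[i,4],c[i].round(1),s[i,:4],cv2.minAreaRect(np.argwhere(l==i)[:,::-1].astype(np.float32))) for i in range(1,n) if s[i,4]>=amin]
E
python3 - <<'E'
from h import *
for n in("top","side"):
    im=cv2.imread(f"pics/{n}0.png")[:,:,::-1].copy()
    for k,lo,hi in(("blue",(100,100,20),(125,255,255)),("green",(45,100,30),(80,255,255))):
        for b in blobs(im,lo,hi): print(n,k,b)
    g=cv2.inRange(cv2.cvtColor(im,cv2.COLOR_RGB2HSV),(0,0,0),(179,255,45))
t=cv2.imread("pics/top0.png");s=cv2.imread("pics/side0.png")
z=lambda i,x,y,w,h:cv2.resize(i[y:y+h,x:x+w],(400,300),interpolation=cv2.INTER_CUBIC)
cv2.imwrite("pics/c.png",np.vstack([np.hstack([z(t,345,160,80,60),z(t,110,175,100,75)]),np.hstack([z(s,260,270,92,69),z(s,200,100,120,90)])]))
E
```

```text
top blue (np.int32(768), array([220.2, 143.9]), array([204, 130,  33,  30], dtype=int32), ((220.21803283691406, 144.26573181152344), (26.16692352294922, 30.53558349609375), 82.23483276367188))
top blue (np.int32(219), array([370.7, 203.6]), array([361, 195,  21,  18], dtype=int32), ((370.7500305175781, 203.25003051757812), (14.142135620117188, 16.263456344604492), 45.0))
top green (np.int32(86), array([252.8, 248.2]), array([250, 239,   7,  19], dtype=int32), ((252.86155700683594, 248.10769653320312), (4.465250492095947, 18.357141494750977), 7.125016689300537))
side blue (np.int32(429), array([303.4, 189.5]), array([289, 179,  30,  23], dtype=int32), ((303.68536376953125, 189.80335998535156), (21.061840057373047, 26.90818977355957), 77.00537872314453))
side blue (np.int32(310), array([282.2, 292.8]), array([273, 281,  19,  24], dtype=int32), ((282.3846130371094, 292.9230651855469), (18.859806060791016, 20.523906707763672), 33.690067291259766))
side green (np.int32(147), array([214.9, 219.4]), array([207, 215,  16,  10], dtype=int32), ((214.5, 219.5), (9.0, 15.0), 90.0))
```

View pics/c.png

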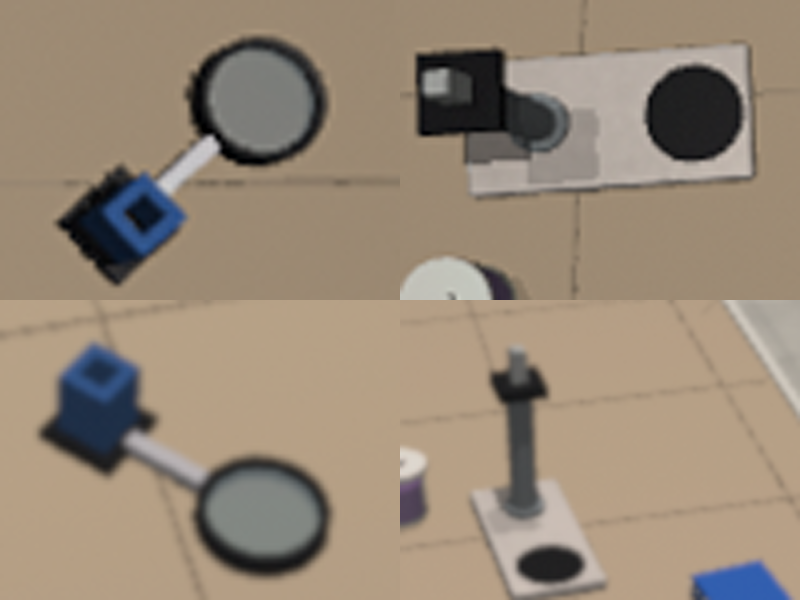

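The crops show the bore mouth, lens, disc, collar and shaft top clearly, so I'm converting those pixels to positions.

```bash
python3 - <<'E'
from h import *
np.set_printoptions(precision=4,suppress=True)
def ct(p,x,y,s): return np.array([x+(p[0]+.5)/s-.5,y+(p[1]+.5)/s-.5])
T1=lambda *p:ct(p,345,160,5); T2=lambda *p:ct((p[0]-400,p[1]),110,175,4)
S1=lambda *p:ct((p[0],p[1]-300),260,270,400/92); S2=lambda *p:ct((p[0]-400,p[1]-300),200,100,400/120)
for nm,a,b,z in(("bore",T1(139,213),S1(100,372),.056),("lens",T1(257,100),S1(262,514),.014),("shafttop",T2(436,82),S2(517,350),.23),("disc",T2(694,112),S2(550,564),.016),("collar",T2(460,92),S2(518,383),.19)):
    print(nm,onz("top",a,z),onz("side",b,z),*tri(a,b))
a,b,c=[onz("top",T2(*p),.016) for p in((748,44),(755,177),(473,196))]
print("foot",a,b,c,np.linalg.norm(a-b),np.linalg.norm(b-c),np.degrees(np.arctan2(*(b-c)[1::-1])))
# foot in side crop: near-right corners
for p in((512,598),(605,585),(470,493),(553,480)): print("footside",onz("side",S2(*p),.016))
print("grip",onz("top",(252.8,248.2),.042),onz("side",(215,217.5),.042))
print("ball/pan",onz("top",(258,208.5),.015),onz("side",(253.5,221.5),.015))
E
```

```text
bore [ 0.5711 -0.3971  0.056 ] [ 0.5736 -0.4026  0.056 ] [ 0.5731 -0.3988  0.0517] 0.002970853515002103
lens [ 0.6506 -0.4922  0.014 ] [ 0.6517 -0.5018  0.014 ] [ 0.6533 -0.4957  0.0059] 0.001989459948234883
shafttop [0.5717 0.3243 0.23  ] [0.5751 0.3154 0.23  ] [0.5748 0.3266 0.2241] 0.004212039183555465
disc [0.5803 0.2008 0.016 ] [0.5835 0.1985 0.016 ] [0.5823 0.2011 0.0141] 0.003377054566460076
collar [0.5712 0.3237 0.19  ] [0.5741 0.3128 0.19  ] [0.5743 0.3264 0.1825] 0.00396533407886362
foot [0.6358 0.1582 0.016 ] [0.5273 0.1507 0.016 ] [0.514  0.3761 0.016 ] 0.10872321093603504 0.22577343222161253 -86.61563133321012
footside [0.5296 0.1427 0.016 ]
footside [0.6354 0.1432 0.016 ]
footside [0.5183 0.372  0.016 ]
footside [0.6227 0.378  0.016 ]
grip [ 0.4324 -0.0236  0.042 ] [ 0.4365 -0.0404  0.042 ]
ball/pan [ 0.5593 -0.0408  0.015 ] [ 0.5634 -0.0581  0.015 ]
```

```bash
cat >> h.py <<'E'
def go(pos,yaw):
    s=manip.sense(); M=R.from_quat(s["tool_rot"]).as_matrix()
    d=M.T@(np.array(pos)-s["tcp_pos"]); y=np.degrees(np.arctan2(M[1,0],M[0,0]))
    print("xyz units",(d/.03).round(3),"yaw units",round(-((yaw-y+180)%360-180)/8,3),"now",s["tcp_pos"].round(4),round(y,2),"tilt",round(float(np.degrees(np.arccos(-M[2,2]))),2),"q",s["q"].round(2),"t",round(s["t"],2),"gap",round(s["finger_gap"],3),"F",np.round(s["force"],2),round(float(s["gripper_force"]),1))
E
python3 -c "
from h import *
go([.5718,-.398,.17],129.5)"
```

```text
xyz units [13.731 -2.084  2.023] yaw units -13.825 now [ 0.2023 -0.5907  0.2304] 18.9 tilt 0.11 q [-1.42  0.53  1.43 -0.    1.18 -0.18] t 0.1 gap 0.997 F [0.32 0.49 1.11] 0.0
```

Request:
drive_tool:
  motion:
    - [[85,13.73,-2.08,2.0,-13.82],[85,13.73,-2.08,2.0,-13.82],[85,13.73,-2.08,2.0,-13.82],[85,13.73,-2.08,2.0,-13.82],[85,13.73,-2.08,2.0,-13.82],[85,13.73,-2.08,2.0,-13.82],[85,13.73,-2.08,2.0,-13.82],[85,13.73,-2.08,2.0,-13.82],[85,13.73,-2.08,2.0,-13.82],[85,13.73,-2.08,2.0,-13.82]]
  squeeze: 60

```text
t: 1.1
tcp_pos: [0.5747, -0.3955, 0.1696]
tool_rot: [0.605, 0.796, 0.001, -0.001]
force: [-1.0, 0.2, 0.2]
finger_gap: 0.997
gripper_force: 0.0
```

```bash
python3 -c "
from h import *
go([.5718,-.398,.12],129.5)"
```

```text
xyz units [-0.058 -0.116  1.654] yaw units -3.003 now [ 0.5747 -0.3955  0.1696] 105.48 tilt 0.12 q [-0.76  0.69  1.29  0.    1.16 -1.03] t 1.1 gap 0.997 F [-0.95  0.2   0.16] 0.0
```

Request:
drive_tool:
  motion:
    - [[85,0,0,1.6,-3],[85,0,0,1.6,-3],[85,0,0,1.6,-3],[85,0,0,1.6,-3],[85,0,0,1.6,-3],[85,0,0,1.6,-3]]

```text
t: 1.7
tcp_pos: [0.572, -0.399, 0.1236]
tool_rot: [0.433, 0.902, -0.0, 0.0]
force: [0.1, -0.3, 0.4]
finger_gap: 0.997
gripper_force: 0.0
```

```bash
python3 - <<'E'
from h import *
go([.5718,-.398,.021],129.5)
for n in("top","side"):
    im=manip.snapshot(n);cv2.imwrite(f"pics/{n}1.png",im[:,:,::-1])
t=cv2.imread("pics/top1.png");s=cv2.imread("pics/side1.png")
z=lambda i,x,y,w,h:cv2.resize(i[y:y+h,x:x+w],(400,300),interpolation=cv2.INTER_CUBIC)
cv2.imwrite("pics/c1.png",np.hstack([z(t,335,160,100,75),z(s,240,240,120,90)]))
E
```

```text
xyz units [0.03  0.016 3.419] yaw units -0.095 now [ 0.572  -0.399   0.1236] 128.74 tilt 0.02 q [-0.77  0.74  1.32  0.    1.07 -1.45] t 1.7 gap 0.997 F [ 0.06 -0.34  0.39] 0.0
```

View pics/c1.png

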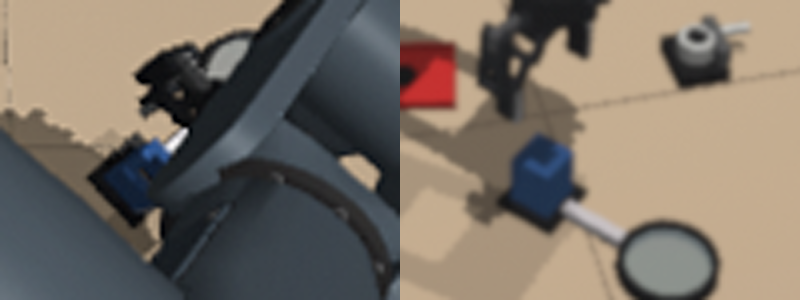

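Request:
drive_tool:
  motion:
    - [[85,0.03,0.02,1.2,-0.1],[85,0.03,0.02,2.4,-0.1],[85,0.03,0.02,3.0,-0.1],[85,0.03,0.02,3.4,-0.1],[85,0.03,0.02,3.4,-0.1],[85,0.03,0.02,3.4,-0.1]]

```text
t: 2.4
tcp_pos: [0.5726, -0.3985, 0.0223]
tool_rot: [0.426, 0.905, -0.0, 0.001]
force: [0.8, -0.5, 0.4]
finger_gap: 0.996
gripper_force: 0.0
```

Request:
drive_tool:
  motion:
    - [[25,0,0,0,0],[25,0,0,0,0],[25,0,0,0,0],[25,0,0,0,0],[25,0,0,0,0],[25,0,0,0,0],[25,0,0,0,0],[25,0,0,0,0]]
  squeeze: 60

```text
t: 3.2
tcp_pos: [0.5724, -0.3983, 0.0225]
tool_rot: [0.425, 0.905, -0.0, 0.001]
force: [-0.8, -0.0, 6.5]
finger_gap: 0.434
gripper_force: 62.3
```

Request:
drive_tool:
  motion:
    - [[25,0,0,-0.7,0],[25,0,0,-1.7,0],[25,0,0,-3,0],[25,0,0,-4.5,0],[25,0,0,-6,0],[25,0,0,-7.5,0],[25,0,0,-8.8,0],[25,0,0,-9.4,0],[25,0,0,-9.4,0]]

```text
t: 4.1
tcp_pos: [0.5728, -0.3986, 0.3065]
tool_rot: [0.425, 0.905, -0.001, 0.003]
force: [0.0, 0.3, -2.8]
finger_gap: 0.438
gripper_force: 61.6
```

```bash
python3 - <<'E'
from h import *
go([.573,.15,.305],93.5)
E
```

```text
xyz units [14.077 11.671 -0.025] yaw units 4.518 now [ 0.5728 -0.3986  0.3065] 129.64 tilt 0.35 q [-0.77  0.57  1.14  0.    1.43 -1.46] t 4.1 gap 0.438 F [ 0.01  0.34 -2.79] 61.6
```

Request:
drive_tool:
  motion:
    - [[25,0.5,0.4,0,0.2],[25,1.2,1.0,0,0.5],[25,2.1,1.74,0,0.8],[25,3.1,2.57,0,1.1],[25,4.1,3.4,0,1.4],[25,5.1,4.23,0,1.7],[25,6.1,5.06,0,2.0],[25,7.1,5.89,0,2.3],[25,8.1,6.72,0,2.6],[25,9.1,7.54,0,2.9]]

```text
t: 5.1
tcp_pos: [0.57, -0.0412, 0.3004]
tool_rot: [0.6, 0.8, -0.001, -0.003]
force: [0.2, 1.0, -2.1]
finger_gap: 0.439
gripper_force: 61.6
```

```bash
python3 - <<'E'
from h import *
go([.573,.275,.305],93.5)
E
```

```text
xyz units [10.087  3.057 -0.136] yaw units 1.603 now [ 0.57   -0.0412  0.3004] 106.32 tilt 0.33 q [-0.27  0.38  1.48  0.    1.28 -0.55] t 5.1 gap 0.439 F [ 0.17  1.   -2.08] 61.6
```

Request:
drive_tool:
  motion:
    - [[25,1.0,0.3,0,0.2],[25,2.0,0.6,0,0.4],[25,3.1,0.94,0,0.6],[25,4.2,1.27,0,0.8],[25,5.3,1.6,0,1.0],[25,6.4,1.94,0,1.2],[25,7.5,2.27,0,1.4],[25,8.6,2.6,0,1.55],[25,9.6,2.9,0,1.6],[25,10.09,3.05,0,1.6]]

```text
t: 6.1
tcp_pos: [0.5721, 0.2753, 0.3001]
tool_rot: [0.683, 0.73, -0.002, -0.002]
force: [0.2, 0.2, -3.0]
finger_gap: 0.434
gripper_force: 61.5
```

Request:
drive_tool:
  motion:
    - [[25,0,0,0,0],[25,0,0,0,0]]

```text
t: 6.3
tcp_pos: [0.5733, 0.272, 0.3018]
tool_rot: [0.684, 0.729, -0.002, -0.0]
force: [0.3, -0.8, -3.7]
finger_gap: 0.442
gripper_force: 61.5
```

```bash
python3 - <<'E'
from h import *
go([.5725,.3245,.302],93.5)
for n in("top","side"):
    im=manip.snapshot(n);cv2.imwrite(f"pics/{n}2.png",im[:,:,::-1])
t=cv2.imread("pics/top2.png");s=cv2.imread("pics/side2.png")
z=lambda i,x,y,w,h:cv2.resize(i[y:y+h,x:x+w],(400,300),interpolation=cv2.INTER_CUBIC)
cv2.imwrite("pics/c2.png",np.hstack([z(t,100,160,100,75),z(s,200,70,100,75)]))
E
```

```text
xyz units [ 1.747  0.085 -0.012] yaw units 0.02 now [0.5733 0.272  0.3018] 93.66 tilt 0.19 q [ 0.27  0.48  1.32 -0.    1.35  0.2 ] t 6.3 gap 0.442 F [ 0.32 -0.78 -3.66] 61.5
```

View pics/c2.png

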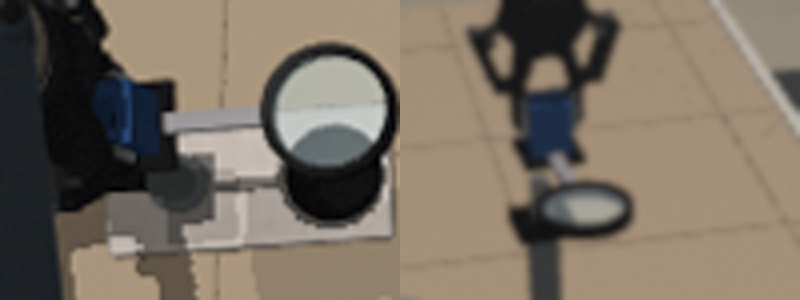

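```bash
python3 - <<'E'
from h import *
np.set_printoptions(precision=4,suppress=True)
for n,box,pts in(("top",None,None),):
    c=np.array([100+(330+.5)/4-.5,160+(107+.5)/4-.5]); P=onz("top",c,.2795+.014); print("lens top",P)
    c2=np.array([200+(186.5)/4-.5,70+(209.5)/4-.5]);print("lens side",onz("side",c2,.2935),tri(c,c2))
# predicted hub underside px for tcp hub vs seen; shaft in side view
t=manip.sense()["tcp_pos"]; y=np.radians(93.66); hub=np.array([t[0],t[1]+.0018,.2795])
print("hub",hub,"lens pred",hub+.125*np.array([-np.cos(y),-np.sin(y),0]))
for dx in(-.028,.028): print("flange nearedge corner px side",(proj("side",hub+[dx,-.028,0])-[200,70])*4+[400,0],"top right edge",(proj("top",hub+[dx,-.028,.008])-[100,160])*4)
for dx in(-.019,.019): print("hub front top edge side",(proj("side",hub+[dx,-.019,.056])-[200,70])*4+[400,0])
# shaft collar corners predicted for stand at candidates, compare with first crop
S=np.array([.5725,.325,0]); a=np.radians(-86.3); X=np.array([np.cos(a),np.sin(a),0]);Y=np.array([-X[1],X[0],0])
for i,j in((28,28),(28,-28),(-28,-28),(-28,28)):
    P=S+X*i/1e3+Y*j/1e3+[0,0,.19]; print("collar",i,j,"top crop",(proj("top",P)+.5-[110,175])*4+[400,0],"side crop",(proj("side",P)+.5-[200,100])/.3+[400,300])
E
```

```text
lens top [0.5817 0.1446 0.2935]
lens side [0.5831 0.1296 0.2935] (array([0.5848, 0.1465, 0.2843]), np.float64(0.002761720729073664))
hub [0.5739 0.2732 0.2795] lens pred [0.5818 0.1484 0.2795]
flange nearedge corner px side [518.3499 166.9759] top right edge [164.8663 166.2679]
flange nearedge corner px side [580.2179 160.2018] top right edge [168.4664  76.5232]
hub front top edge side [523.7762 103.3822]
hub front top edge side [566.3995  98.9524]
collar 28 28 top crop [498.7242  47.4337] side crop [545.1845 386.3598]
collar 28 -28 top crop [500.536  128.1472] side crop [496.91  393.461]
collar -28 -28 top crop [418.1462 134.1093] side crop [485.6714 371.2125]
collar -28 28 top crop [417.0244  53.2959] side crop [532.8973 364.4227]
```

Request:
drive_tool:
  motion:
    - [[25,0.4,0.03,0,0],[25,1.0,0.05,0,0],[25,1.5,0.07,0,0],[25,1.8,0.07,0.3,0],[25,1.8,0.07,0.7,0],[25,1.8,0.07,1.1,0],[25,1.8,0.07,1.3,0],[25,1.8,0.07,1.3,0],[25,1.8,0.07,1.3,0],[25,1.8,0.07,1.3,0]]

```text
t: 7.4
tcp_pos: [0.5732, 0.3268, 0.265]
tool_rot: [0.685, 0.729, 0.001, 0.0]
force: [0.4, -0.5, -2.1]
finger_gap: 0.434
gripper_force: 61.5
```

```bash
python3 - <<'E'
from h import *
go([.572,.3265,.2605],93.5)
for n in("top","side"):
    im=manip.snapshot(n);cv2.imwrite(f"pics/{n}3.png",im[:,:,::-1])
t=cv2.imread("pics/top3.png");s=cv2.imread("pics/side3.png")
z=lambda i,x,y,w,h:cv2.resize(i[y:y+h,x:x+w],(400,300),interpolation=cv2.INTER_CUBIC)
cv2.imwrite("pics/c3.png",cv2.resize(np.hstack([z(t,100,165,80,60),z(s,205,85,60,45)]),(800,300)))
E
```

```text
xyz units [-0.007 -0.04   0.149] yaw units 0.013 now [0.5732 0.3268 0.265 ] 93.61 tilt 0.08 q [ 0.35  0.54  1.3  -0.    1.3   0.29] t 7.4 gap 0.434 F [ 0.38 -0.53 -2.12] 61.5
```

View pics/c3.png

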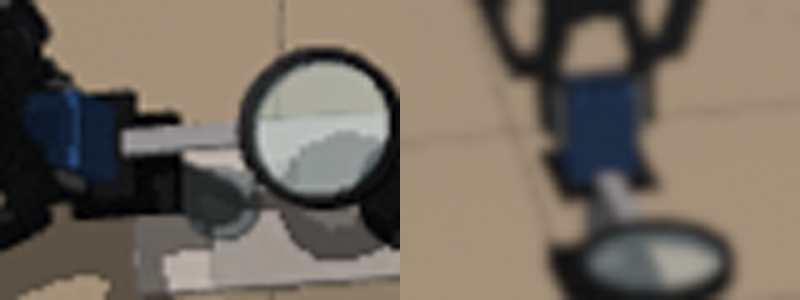

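```bash
python3 - <<'E'
from h import *
np.set_printoptions(precision=4,suppress=True)
T=lambda x,y:np.array([100+(x+.5)/5-.5,165+(y+.5)/5-.5])
print("flange R",onz("top",T(135,120),.2505),"collar R",onz("top",T(182,165),.19),"flange top corner",onz("top",T(135,92),.2505),"collar far corner",onz("top",T(182,114),.19))
print("lens",onz("top",T(318,127),.2425+.014))
# reference from first picture: collar right edge
T2=lambda x,y:np.array([110+(x-400+.5)/4-.5,175+(y+.5)/4-.5])
print("collar0 R",onz("top",T2(504,91),.19), onz("top",T2(503,50),.19))
# subpixel: print gray row profiles
t=cv2.imread("pics/top3.png",0)
for r in(186,188): print(r,t[r,118:140])
for r in(198,200): print(r,t[r,124:146])
t=cv2.imread("pics/top0.png",0)
for r in(194,200): print(r,t[r,108:142])
for c in(120,128): print(c,t[178:215,c])
E
```

```text
flange R [0.5851 0.2965 0.2505] collar R [0.571  0.2926 0.19  ] flange top corner [0.5998 0.2971 0.2505] collar far corner [0.5993 0.2937 0.19  ]
lens [0.5796 0.2007 0.2565]
collar0 R [0.5716 0.2936 0.19  ] [0.6001 0.2955 0.19  ]
186 [ 27  29  27  27  23  19  21  19  21  93 158 153 153 153 146 128 135 151
 148 147 146 146]
188 [ 30  28  29  30  27  20  20  18  13  11  20   3   6  13  12  11  12  44
 110 150 147 146]
198 [ 21  21  14   4   5   6   6   6   7   9   4   3  20  38  61  95 116 121
 128 143 141 145]
200 [19 21 14  7  6  6  9 19 17 19 18  6 25 40 39 38 40 42 51 67 82 95]
194 [139 140 139 141 143 126  35  66 136 158 155 155 153 127  79  57  65  63
  61  52  20  24  23  23  24  23  12  43 123 176 170 169 170 172]
200 [138 139 139 139 142 130  70  16  24  28  28  35  48  53  51  46  47  48
  44  43  16  20  24  23  24  25  21   5  24  39  35  38  46  45]
120 [140 140 140 140 140 140 140 140 143 121  63  18  20  14 132 158 153 151
 152 155 103  55  48  30  22  24  24  24  22  20  38 125 143 140 140 141
 140]
128 [141 140 140 140 140 141 141 142 145  91  27  23  23  24  24  24  20  20
  16  16  18  18  16  17  22  24  25  25  23  10  84  97  96  97  95  94
  93]
```

Request:
drive_tool:
  motion:
    - [[25,-0.06,-0.02,0.1,0],[25,-0.06,-0.02,0.2,0],[25,-0.06,-0.02,0.3,0],[25,-0.06,-0.02,0.4,0],[25,-0.06,-0.02,0.5,0],[25,-0.06,-0.02,0.55,0],[25,-0.06,-0.02,0.55,0]]

```text
t: 8.2
tcp_pos: [0.5723, 0.3256, 0.2478]
tool_rot: [0.684, 0.729, 0.0, -0.0]
force: [0.7, 0.7, -2.6]
finger_gap: 0.433
gripper_force: 61.7
```

Request:
drive_tool:
  motion:
    - [[25,0,0,0.07,0],[25,0,0,0.14,0],[25,0,0,0.14,0]]

```text
t: 8.5
tcp_pos: [0.5729, 0.3262, 0.244]
tool_rot: [0.684, 0.729, 0.002, 0.0]
force: [1.0, 3.8, -0.7]
finger_gap: 0.436
gripper_force: 61.8
```

Request:
drive_tool:
  motion:
    - [[25,0.04,0,0,0],[25,0.04,0,0,0],[25,0.04,0,0.07,0],[25,0.04,0,0.12,0],[25,0.04,0,0.12,0]]

```text
t: 9.0
tcp_pos: [0.5729, 0.3263, 0.24]
tool_rot: [0.684, 0.729, 0.001, 0.001]
force: [4.9, 2.5, -0.5]
finger_gap: 0.433
gripper_force: 61.7
```

Request:
drive_tool:
  motion:
    - [[25,0.03,0.03,0,0],[25,0.03,0.03,0,0],[25,0.03,0.03,0.07,0],[25,0.03,0.03,0.14,0],[25,0.03,0.03,0.14,0]]

```text
t: 9.5
tcp_pos: [0.5729, 0.3271, 0.2353]
tool_rot: [0.684, 0.729, -0.0, 0.0]
force: [3.6, -0.2, -3.7]
finger_gap: 0.437
gripper_force: 61.7
```

Request:
drive_tool:
  motion:
    - [[25,0,0.02,0.1,0],[25,0,0.03,0.2,0],[25,0,0.03,0.3,0],[25,0,0.03,0.4,0],[25,0,0.03,0.5,0],[25,0,0.03,0.57,0],[25,0,0.03,0.57,0]]

```text
t: 10.2
tcp_pos: [0.573, 0.3272, 0.2179]
tool_rot: [0.684, 0.729, -0.001, -0.001]
force: [0.3, 0.1, -2.4]
finger_gap: 0.436
gripper_force: 61.5
```

Request:
drive_tool:
  motion:
    - [[25,0,0,0.05,0],[25,0,0,0.1,0],[25,0,0,0.15,0],[25,0,0,0.19,0],[25,0,0,0.19,0]]

```text
t: 10.7
tcp_pos: [0.5736, 0.3273, 0.2128]
tool_rot: [0.684, 0.729, -0.0, -0.0]
force: [0.1, 0.2, -2.8]
finger_gap: 0.436
gripper_force: 61.5
```

Request:
drive_tool:
  motion:
    - [[25,0,0,0.03,0],[25,0,0,0.06,0],[25,0,0,0.09,0],[25,0,0,0.09,0]]

```text
t: 11.1
tcp_pos: [0.5738, 0.3275, 0.2125]
tool_rot: [0.684, 0.729, 0.0, 0.0]
force: [-3.2, -0.5, 7.0]
finger_gap: 0.438
gripper_force: 62.7
```

Request:
drive_tool:
  motion:
    - [[85,0,0,-0.04,0],[85,0,0,-0.04,0],[85,0,0,-0.04,0],[85,0,0,-0.04,0],[85,0,0,-0.04,0],[85,0,0,-0.04,0]]

```text
t: 11.7
tcp_pos: [0.5738, 0.3273, 0.2113]
tool_rot: [0.684, 0.729, -0.0, -0.0]
force: [0.2, -0.3, 0.1]
finger_gap: 0.991
gripper_force: 0.0
```

Request:
drive_tool:
  motion:
    - [[85,0,0,-0.5,0],[85,0,0,-1.5,0],[85,0,0,-3,0],[85,0,0,-4.5,0],[85,0,0,-4.5,0],[85,0,0,-4.5,0]]

```text
t: 12.3
tcp_pos: [0.5743, 0.3276, 0.3482]
tool_rot: [0.684, 0.729, 0.002, 0.001]
force: [-0.5, -0.6, -0.1]
finger_gap: 0.991
gripper_force: 0.0
```

```bash
python3 - <<'E'
from h import *
go([.4335,-.03,.347],-7)
E
```

```text
xyz units [-1.1598e+01 -5.4410e+00  1.1000e-02] yaw units 12.581 now [0.5743 0.3276 0.3482] 93.65 tilt 0.21 q [ 0.35  0.48  1.19 -0.    1.47  0.29] t 12.3 gap 0.991 F [-0.45 -0.62 -0.06] 0.0
```

Request:
drive_tool:
  motion:
    - [[85,-11.42,-5.28,0,-9.83],[85,-11.42,-5.28,0,-9.83],[85,-11.42,-5.28,0,-9.83],[85,-11.42,-5.28,0,-9.83],[85,-11.42,-5.28,0,-9.83],[85,-11.42,-5.28,0,-9.83],[85,-11.42,-5.28,0,-9.83],[85,-11.42,-5.28,0,-9.83],[85,-11.42,-5.28,0,-9.83],[85,-11.42,-5.28,0,-9.83]]

```text
t: 13.3
tcp_pos: [0.4356, -0.026, 0.3448]
tool_rot: [0.067, 0.998, 0.0, -0.002]
force: [0.2, 0.2, 0.3]
finger_gap: 0.994
gripper_force: 0.0
```

Request:
drive_tool:
  motion:
    - [[85,0,0,1,0],[85,0,0,2.5,0],[85,0,0,4,0],[85,0,0,5.5,0],[85,0,0,7,0],[85,0,0,8,0],[85,0,0,8,0]]

```text
t: 14.0
tcp_pos: [0.4331, -0.0233, 0.1024]
tool_rot: [0.067, 0.998, 0.002, -0.006]
force: [0.3, -0.9, 1.2]
finger_gap: 0.998
gripper_force: 0.0
```

```bash
python3 - <<'E'
from h import *
go([.438,-.0245,.012],172.3)
for n in("top","side"):
    im=manip.snapshot(n);cv2.imwrite(f"pics/{n}4.png",im[:,:,::-1])
t=cv2.imread("pics/top4.png");s=cv2.imread("pics/side4.png")
z=lambda i,x,y,w,h,W=400:cv2.resize(i[y:y+h,x:x+w],(W,300),interpolation=cv2.INTER_CUBIC)
cv2.imwrite("pics/c4.png",np.vstack([np.hstack([z(t,100,165,120,90),z(s,200,90,120,90)]),np.hstack([z(t,210,190,100,75),z(s,190,180,100,75)])]))
E
```

```text
xyz units [-0.204 -0.023  3.009] yaw units -0.005 now [ 0.4331 -0.0233  0.1024] 172.26 tilt 0.73 q [-0.31  0.52  2.01 -0.    0.63 -1.75] t 14.0 gap 0.998 F [ 0.25 -0.92  1.19] 0.0
```

View pics/c4.png

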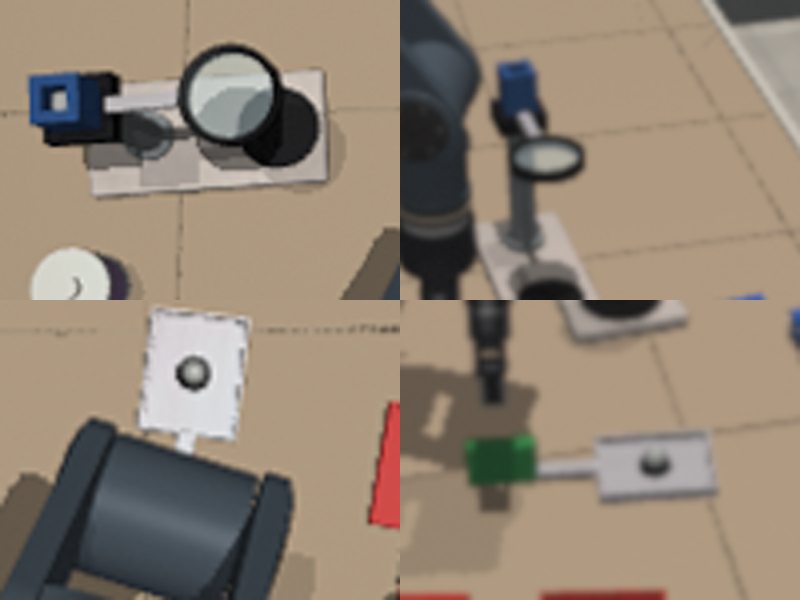

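Request:
drive_tool:
  motion:
    - [[85,-0.2,0,0.8,0],[85,-0.2,0,1.6,0],[85,-0.2,0,2.3,0],[85,-0.2,0,2.8,0],[60,-0.2,0,2.98,0],[45,-0.2,0,2.98,0],[40,-0.2,0,2.98,0],[36,-0.2,0,2.98,0],[32,-0.2,0,2.98,0],[30,-0.2,0,2.98,0]]

```text
t: 15.1
tcp_pos: [0.4437, -0.0255, 0.0176]
tool_rot: [0.067, 0.998, -0.0, 0.0]
force: [0.3, 0.3, -0.6]
finger_gap: 0.352
gripper_force: 0.0
```

```bash
python3 - <<'E'
from h import *
go([.438,-.0245,.012],172.3)
s=manip.snapshot("side");cv2.imwrite("pics/side5.png",s[:,:,::-1])
cv2.imwrite("pics/c5.png",cv2.resize(s[190:250,180:260,::-1],(800,600),interpolation=cv2.INTER_CUBIC))
E
```

```text
xyz units [0.193 0.006 0.187] yaw units -0.002 now [ 0.4437 -0.0255  0.0176] 172.28 tilt 0.06 q [-0.31  0.71  2.03  0.    0.4  -1.75] t 15.1 gap 0.352 F [ 0.28  0.33 -0.56] 0.0
```

View pics/c5.png

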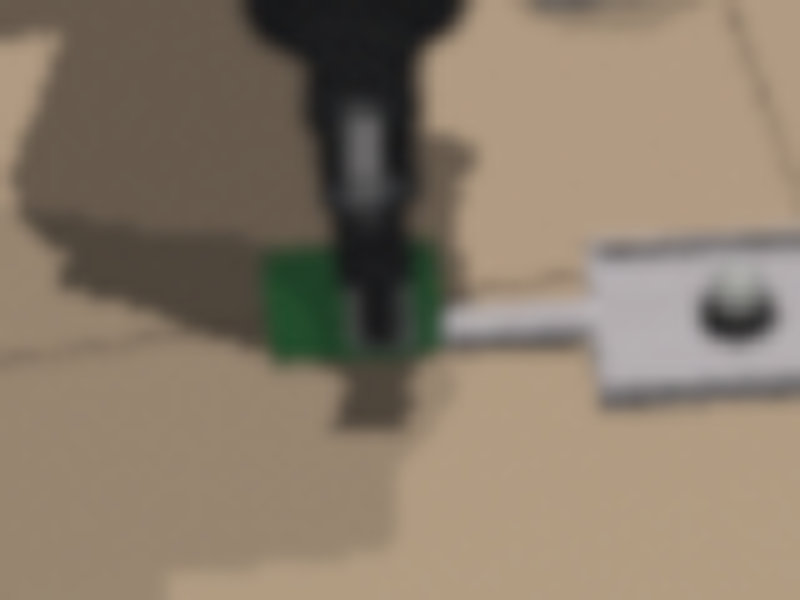

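Request:
drive_tool:
  motion:
    - [[28,0.05,0,0.13,0],[26,0.05,0,0.13,0],[25,0.05,0,0.13,0],[24,0.05,0,0.13,0],[23,0.05,0,0.13,0],[22,0.05,0,0.13,0],[21,0.05,0,0.13,0],[20,0.05,0,0.13,0],[19.5,0.05,0,0.13,0],[19,0.05,0,0.13,0]]
  squeeze: 20

```text
t: 16.15
tcp_pos: [0.4419, -0.0251, 0.0133]
tool_rot: [0.067, 0.998, 0.0, -0.0]
force: [-0.3, 1.2, 0.8]
finger_gap: 0.22
gripper_force: 0.6
```

Request:
drive_tool:
  motion:
    - [[18.5,0,0,0,0],[18,0,0,0,0],[17.5,0,0,0,0],[17,0,0,0,0],[16.5,0,0,0,0],[16,0,0,0,0],[15.5,0,0,0,0],[15,0,0,0,0],[14,0,0,0,0],[12,0,0,0,0]]

```text
t: 17.15
tcp_pos: [0.4419, -0.0252, 0.0133]
tool_rot: [0.067, 0.998, -0.0, -0.0]
force: [-0.0, 2.0, 3.1]
finger_gap: 0.185
gripper_force: 19.8
```

Request:
drive_tool:
  motion:
    - [[10,0,0,0,0],[8,0,0,0,0],[6,0,0,0,0],[6,0,0,0,0]]
  squeeze: 80

```text
t: 17.55
tcp_pos: [0.4419, -0.0252, 0.0134]
tool_rot: [0.067, 0.998, -0.0, 0.0]
force: [-0.8, 1.7, 4.7]
finger_gap: 0.171
gripper_force: 78.5
```

Request:
drive_tool:
  motion:
    - [[6,0,0,-0.03,0],[6,0,0,-0.1,0],[6,0,0,-0.22,0],[6,0,0,-0.4,0],[6,0,0,-0.62,0],[6,0,0,-0.86,0],[6,0,0,-1.1,0],[6,0,0,-1.36,0],[6,0,0,-1.62,0],[6,0,0,-1.88,0]]

```text
t: 18.55
tcp_pos: [0.4419, -0.0252, 0.0704]
tool_rot: [0.067, 0.998, -0.0, 0.0]
force: [0.6, -0.7, -1.3]
finger_gap: 0.176
gripper_force: 77.8
```

Request:
drive_tool:
  motion:
    - [[6,0,0,-0.25,0],[6,0,0,-0.48,0],[6,0,0,-0.7,0],[6,0,0,-0.89,0],[6,0,0,-1.05,0],[6,0,0,-1.17,0],[6,0,0,-1.25,0],[6,0,0,-1.29,0],[6,0,0,-1.3,0],[6,0,0,-1.3,0]]

```text
t: 19.55
tcp_pos: [0.4418, -0.0252, 0.1085]
tool_rot: [0.067, 0.998, 0.0, -0.0]
force: [-0.2, -0.1, -1.2]
finger_gap: 0.173
gripper_force: 77.8
```

```bash
python3 - <<'E'
from h import *
import math
lens=np.array([.5817,.2015]); th=math.radians(8)
g=lens-.12*np.array([math.cos(th),math.sin(th)])   # TCP sits ~120 mm from the ball
go([*g,.108],188)
for n in("top","side"):
    im=manip.snapshot(n);cv2.imwrite(f"pics/{n}6.png",im[:,:,::-1])
t=cv2.imread("pics/top6.png");s=cv2.imread("pics/side6.png")
z=lambda i,x,y,w,h,W=400:cv2.resize(i[y:y+h,x:x+w],(W,300),interpolation=cv2.INTER_CUBIC)
cv2.imwrite("pics/c6.png",np.hstack([z(t,210,175,100,75),z(s,180,160,120,90)]))
E
```

```text
xyz units [0.246 7.03  0.017] yaw units -1.965 now [ 0.4418 -0.0252  0.1085] 172.28 tilt 0.02 q [-0.31  0.51  1.99 -0.    0.64 -1.75] t 19.55 gap 0.173 F [-0.19 -0.12 -1.15] 77.8
```

View pics/c6.png

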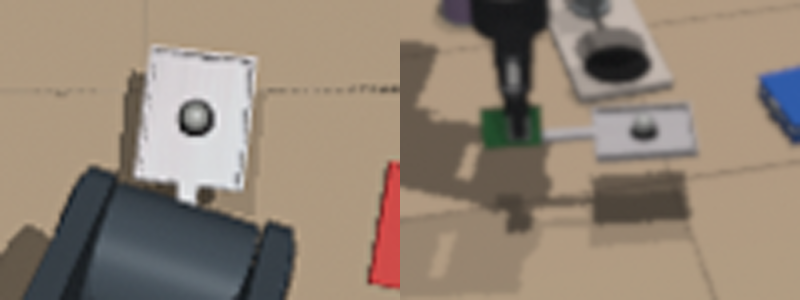

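```bash
python3 - <<'E'
from h import *
np.set_printoptions(precision=4,suppress=True)
b=onz("top",(258.6,204.1),.11); l=onz("top",(100+230.5/3.333-.5,165+95.5/3.333-.5),.204)
print("ball",b,"lens",l,"delta",l-b)
s=manip.sense(); d=np.array([*(l-b)[:2],0]); go(s["tcp_pos"]+d,172.28)
u=np.linspace(0,1,31)[1:]; print((3*u**2-2*u**3).round(3))
E
```

```text
ball [ 0.5609 -0.0426  0.11  ] lens [0.5802 0.2    0.204 ] delta [0.0193 0.2426 0.094 ]
xyz units [0.45  8.101 0.001] yaw units -0.0 now [ 0.4418 -0.0252  0.1084] 172.28 tilt 0.03 q [-0.31  0.51  1.99 -0.    0.64 -1.75] t 19.65 gap 0.177 F [-0.64 -0.21 -1.04] 77.8
[0.003 0.013 0.028 0.049 0.074 0.104 0.138 0.175 0.216 0.259 0.305 0.352
 0.401 0.45  0.5   0.55  0.599 0.648 0.695 0.741 0.784 0.825 0.862 0.896
 0.926 0.951 0.972 0.987 0.997 1.   ]
```

Request:
drive_tool:
  motion:
    - [[6,0,0.02,0,0],[6,0.01,0.11,0,0],[6,0.01,0.23,0,0],[6,0.02,0.4,0,0],[6,0.03,0.6,0,0],[6,0.05,0.84,0,0],[6,0.06,1.12,0,0],[6,0.08,1.42,0,0],[6,0.1,1.75,0,0],[6,0.12,2.1,0,0]]

```text
t: 20.65
tcp_pos: [0.4469, 0.0387, 0.1086]
tool_rot: [0.067, 0.998, 0.0, 0.0]
force: [0.6, 0.0, -0.4]
finger_gap: 0.178
gripper_force: 77.8
```

Request:
drive_tool:
  motion:
    - [[6,0.02,0.38,0,0],[6,0.04,0.76,0,0],[6,0.06,1.16,0,0],[6,0.09,1.55,0,0],[6,0.11,1.96,0,0],[6,0.13,2.37,0,0],[6,0.16,2.76,0,0],[6,0.18,3.16,0,0],[6,0.2,3.54,0,0],[6,0.22,3.92,0,0]]

```text
t: 21.65
tcp_pos: [0.4561, 0.1561, 0.1086]
tool_rot: [0.067, 0.998, 0.0, 0.0]
force: [0.6, 0.2, -1.5]
finger_gap: 0.179
gripper_force: 77.9
```

Request:
drive_tool:
  motion:
    - [[6,0.02,0.35,0,0],[6,0.04,0.68,0,0],[6,0.06,0.98,0,0],[6,0.07,1.26,0,0],[6,0.09,1.5,0,0],[6,0.1,1.7,0,0],[6,0.11,1.87,0,0],[6,0.11,1.99,0,0],[6,0.12,2.07,0,0],[6,0.12,2.1,0,0]]

```text
t: 22.65
tcp_pos: [0.4609, 0.2182, 0.1086]
tool_rot: [0.067, 0.998, -0.0, -0.0]
force: [0.4, -0.4, -1.4]
finger_gap: 0.172
gripper_force: 77.9
```

Request:
drive_tool:
  motion:
    - [[6,0,0,0,0],[6,0,0,0,0],[6,0,0,0,0],[6,0,0,0,0],[6,0,0,0,0]]

```text
t: 23.15
tcp_pos: [0.461, 0.2179, 0.1086]
tool_rot: [0.067, 0.998, -0.0, -0.0]
force: [0.1, 0.5, -1.1]
finger_gap: 0.173
gripper_force: 77.9
```

```bash
python3 - <<'E'
from h import *
go([.461,.2176,.108],172.3)
for n in("top","side"):
    im=manip.snapshot(n);cv2.imwrite(f"pics/{n}7.png",im[:,:,::-1])
t=cv2.imread("pics/top7.png");s=cv2.imread("pics/side7.png")
z=lambda i,x,y,w,h,W=400:cv2.resize(i[y:y+h,x:x+w],(W,300),interpolation=cv2.INTER_CUBIC)
cv2.imwrite("pics/c7.png",np.hstack([z(t,100,165,120,90),z(s,200,90,120,90)]))
E
```

```text
xyz units [-0.003 -0.011  0.02 ] yaw units -0.004 now [0.461  0.2179 0.1086] 172.27 tilt 0.0 q [ 0.22  0.57  1.83  0.    0.75 -1.21] t 23.15 gap 0.173 F [ 0.14  0.5  -1.07] 77.9
```

View pics/c7.png

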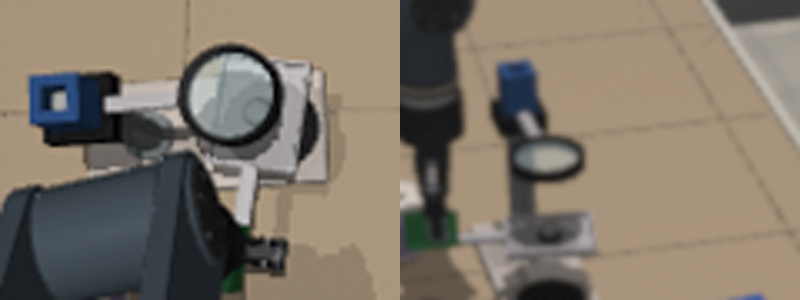

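The ball shows through the lens at crop (257,110), in its cup. The magnifier is seated and clear of the tray and gripper. I'm doing a numeric check before handing in.

```bash
python3 - <<'E'
from h import *
b=onz("top",(176.8,197.7),.11); print(b)
e=np.hypot(*(b-[.5802,.2,.11])[:2]); print(e)
if e<.010: print(manip.sign_off())
E
```

```text
[0.58208369 0.1997008  0.11      ]
0.001907308491727198
the job is handed in; nothing more can be done
None
```

The job is handed in: the magnifier is seated on the shaft and released. The tray is held still and level, with the ball in its cup about 2 mm off the lens centre and about 80 mm below it by my last camera measurement; no verdict came back.

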